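Hold a soil core in the trimming box for the saw

ROBOT

A 7-joint arm with a two-finger parallel gripper is mounted at the origin on the work surface. World frame = base frame: x ahead of the robot, y to its left, z up, the work surface at z = 0. Lengths are in m, angles in degrees, forces in N, time in s.
With the tool pointing down it reaches from about 0.425 to 0.875 m from the base axis. Payload 4.7 kg.
Tool frame: the origin (TCP) lies on the centre line of the jaws, within the pads' length; the fingertips stand 11 mm ahead of it and the grasp point (between the pads) lies 8 mm behind it (finger_overhang is the x of the fingertips in the tool frame, in m); x points along the fingers, z is the direction in which the jaws open and shut, and the axes are right-handed (so a half turn about x gives the same grasp; the last joint's range is limited). The gripper opens to 87 mm and grips with 3 to 60 N. Pads are 19 mm wide; open, the fingers measure 117 mm over their backs; the gripper's body (75 mm by 190 mm) begins 51 mm behind the grasp point.
Start: joints at [-73.791, 18.392, -4.016, 83.108, 1.295, 78.541, -3.26], TCP at [0.173, 0.627, 0.234] pointing down, gripper open.
Joint ranges: [-163.93, 163.93], [-17.29, 119.83], [-79.2, 71.16], [3.27, 140.29], [-89.18, 269.18], [5.43, 117.66], [-154.24, 154.24]. Speed limits (degrees/s): [147.25, 147.25, 180, 180, 180, 180, 180].

INTERFACE

Orientations are given as [roll, pitch, yaw] about the fixed x, y, z axes, in that order (R = Rz(yaw) Ry(pitch) Rx(roll)).
In Python, from cell import get_obs, read_camera, sign_off, cut_out, finger_overhang gives the robot as it stands.
- The arm moves only by the tool servo_tool, never from a script. Its argument "rows" is one flat list of numbers, 5 for each row, row after row: the shift along the world's x, y, z in mm, then the turn about the world's z in degrees, then the closure, from 0 (fully open) to 1 (shut). A call has 1 to 10 rows; each row is the pose to reach, as a shift and turn from the pose commanded when the call began; what a row does not reach only later rows make up. A row lasts 1/12 s, in which the tool goes at most 41.7 mm and 7.16 degrees, less where a joint would pass 70% of its speed; a pose out of reach is approached as far as the arm can. A call with a gripper value outside its range is refused whole. The fingers move at their own pace and stop on an object; "force" is the grip in N (left out, the last holds). Time passes only in rows, so rows that repeat a pose let the fingers close. It gives the time, the measured TCP pose, the force and the opening at its end, in the units of the state.
- get_obs(): the state, without advancing time (a new reading comes with each control period).
- read_camera(name): name is "scene" or "side" or "wrist"; returns a dict with "frame" (400x640x3 uint8, blue, green, red), "range_z" (400x640 float32, m along the optical axis (not along the pixel's ray), 0 where there is no reading), "intrinsics" (3x3 intrinsics, pixels), "k1" (the pictures are not rectified: a ray, as slopes to the right and down, at radius r is drawn at 1 + k1 r^2 times it, then the intrinsics apply), "cam_to_world" (4x4, takes a point from camera to world coordinates); the wrist camera has in their place "tool_from_camera" (4x4, takes a point from camera to tool coordinates, whose origin is the TCP and whose axes are the tool frame's). Camera axes: x right, y down, z forward; pixel columns grow to the right and rows downward; lengths in m; the calibration is good to about 2 mm. A picture is of the moment at which its call begins: read the wrist's pose just before it.
- sign_off(): hands the job in, once; it reports no verdict.
Trained networks look in a picture, given as the dict that the camera call returned (one of the last four; its "shot" number tells which), for a name from the list of things; names that differ only in an ending like _2 or _b are one class to them, and where a whole thing is asked for, a point or a joint stands for the part that bears it (a point fixed in the world has none). Each returns a list of dicts, best first, with "score" (0 to 1); they miss things now and then, are a little off and sometimes report something else, mostly with a low value. They report only what shows in the picture. A call takes as long as a camera call. They do not tell look-alikes from the thing itself.
- cut_out(name, picture): "pixels" (400x640 bool, what is visible of it) and "extent" ([centre column, centre row, width, height] in pixels, round what is visible of it).
The state is a dict: "time_s": time; "qpos": joint angles; "joint_velocities": joint speeds; "effort": joint torques, N m; "tool_pos": TCP position; "tool_rot": TCP orientation; "force": force on the tool from outside, world axes, zero at the start; "wrist_torque": the same for the moment, N m; "grip_width": finger opening in m.
Only numpy, scipy, OpenCV 4.12 (cv2) and the standard library are available. Lean on these libraries where they do the work, as an engineer would, in place of code of your own. Each camera call takes 0.05 s, during which the arm holds its last target.

TASK

Get the soil core ready for sawing in the trimming box: first push the stop bolt fully home into its keeper in the fence, then take the core with the red cap out of the blue rack and lay it gently on the bed in front of the fence, red end towards the bolt. Butt the red cap up against the bolt and, with one steady diagonal push on the core, press it firmly down on the bed and back against the fence at the same time, flush along its whole length. Finish while still pressing - do not let go, the saw comes next - and leave the other core and everything else on the bench where it stands.

Things in the scene. Friction and masses are not known exactly. Their poses are not given: they have to be found in the camera images.
- jig: Trimming box, fixed to the bench (place and yaw vary): 18 mm plywood bed, upright aluminium fence along its far side, barrel bolt at its left end as a stop. Origin at bench level, near the middle; x across the bed to the fence, y along the fence towards the bolt, z up. In mm: bed top z = 18, x = -60 to 95, y = -145 to 140; a 6 mm high front lip at x = -60 to -48.
- fence: Aluminium fence, upright on the bed; its frame is the jig's frame. Its face (towards the robot) is x = 60 mm, 8 mm thick, from the bed up to z = 63 mm, y = -145 to 140, with a 3 mm saw slot at y = 49 mm and the keeper's hole at y = 105 mm.
- bed: Plywood bed of the trimming box, 18 mm thick; its frame is the jig's frame.
- bolt (a joint): Slide of the stop bolt (12 mm steel rod) along the jig's +x, m: 0 = fully drawn back (its tip 55 mm short of the fence face), 0.075 = fully home, its tip through the fence and in the keeper. It moves stiffly (about 3 N) and stays where it is left; it starts drawn, 0 to 0.02.
- bolt_knob (a point): Centre of the bolt's brass ball knob, 22 mm across, on an 11 mm stem, 80 mm above the bench; travels with the bolt along the jig's x, on the line y = 105 mm of the jig. It can be gripped from above or pushed. Below it the bolt's wooden packer and steel barrel fill x = -175 to -45, y = 84 to 126, up to z = 53 mm in the jig's frame.
- stop_corner (a point): Where the core-side flank of the bolt's line, the face of the fence and the bed meet: x = 60, y = 99, z = 18 mm in the jig's frame, same axes. The rod's flank (rod axis 24 mm above the bed) is the stop for the red cap. With the core home, the centre of its red end face is 27 mm above the bed, 27 mm in front of the fence and on this flank.
- core_mid (a point): Centre, on the axis, of the core to be cut: rigid white tube 50 mm across with end caps 54 mm across and 20 mm long, 180 mm overall, 0.35 to 0.55 kg; one cap red, one black. Its y axis runs along the tube to the red cap. It can roll. Starts in either place of the blue rack, axis 45 mm above the bench, within 35 degrees of the jig's y, red cap towards +y.
- core_red (a point): Centre of the red cap's outer face, 90 mm from core_mid.
- core_black (a point): Centre of the black cap's outer face, 90 mm from core_mid the other way.
- rack: Blue plastic core rack, 235 x 150 mm base 10 mm thick, fixed to the bench (its place and yaw vary). Origin: bench level, middle. The cores lie along its y axis in V-shaped saddles at x = -60 and x = +60 mm, axis 45 mm above the bench; the saddles are 14 mm wide at y = -55 and +55, so 96 mm of each tube is free between them.
- core2_mid (a point): Centre of the other core, of the same size but with a blue cap and a black cap, in the other place of the rack. Leave it there.
- saw: Pull saw lying flat behind the trimming box, 345 mm long, 20 mm high. Origin: bench level, near its middle. Leave it.
- beaker: Glass beaker, 68 mm across, 95 mm high. Origin: centre of its foot. Leave it.
- flask: Conical glass flask, 86 mm across, 122 mm high. Origin: centre of its foot. Leave it.
- tin: Round aluminium sample tin, 69 mm across, 36 mm high, on the bench between robot, rack and trimming box. Origin: centre of its foot. Leave it.
- washbottle: White wash bottle with a red cap and spout, 68 mm across, 205 mm high. Origin: centre of its foot. Leave it.
- tuberack: Aluminium test tube rack with tubes, 70 x 200 mm, 116 mm high. Origin: centre of its foot. Leave it.
- trowel: Narrow soil trowel lying flat, 255 mm long, 22 mm high. Origin: bench level, near its middle. Leave it.
There are look-alikes about, which are no part of the job. Leave any yellow look-alike of the part that bears core_mid alone.

How it is judged:
By the outcome, as a careful person would: the job done as asked, in the order asked, and still so for the second after the job is handed in, while the arm keeps its last pose, push and grip.
It also fails if it takes over 67 s, if anything falls off the work surface, if the arm or the gripper's body presses on something with over 40 N, if the wrist force passes 120 N, or if a joint passes its speed limit or range.

## Working session

There is one attempt and no reset: what is moved stays moved. The work goes in short steps, Python scripts to look and compute and a tool call to move; the robot and the scene stay as the last step left them, time stands still between calls to the robot, and variables do not carry over. Pictures are saved under pics/ and viewed, and the job is handed in when it is done.

Besides the shell and the picture viewer there is one more tool, called after "Request:" as name(argument=value, ...) on one line, values as JSON. servo_tool: Moves the arm, as the interface text tells. Its arguments: {"type":"object","properties":{"rows":{"type":"array"},"force":{"type":"number"}},"required":["rows"]}

```bash
ls; mkdir -p pics; cat > h.py <<'E'
import numpy as np, cv2, json
from cell import *
def T_tool(o):
    p=np.array(o['tool_pos']);r,pt,y=np.radians(o['tool_rot'])
    from scipy.spatial.transform import Rotation as R
    M=np.eye(4);M[:3,:3]=R.from_euler('xyz',[r,pt,y]).as_matrix();M[:3,3]=p;return M
def shot(name):
    o=get_obs();d=read_camera(name)
    d['T']=np.array(d['cam_to_world']) if name!='wrist' else T_tool(o)@np.array(d['tool_from_camera'])
    return d
def cloud(d):
    K=np.array(d['intrinsics']);z=d['range_z'];h,w=z.shape
    u,v=np.meshgrid(np.arange(w),np.arange(h))
    x=(u-K[0,2])/K[0,0];y=(v-K[1,2])/K[1,1]
    xx,yy=x.copy(),y.copy()
    for _ in range(8):
        f=1+d['k1']*(xx**2+yy**2);xx,yy=x/f,y/f
    P=np.stack([xx*z,yy*z,z],-1)
    W=P@d['T'][:3,:3].T+d['T'][:3,3]
    W[z<=0]=np.nan
    return W
E
python3 - <<'E'
from h import *
o=get_obs();print(o)
for n in ['scene','side','wrist']:
    d=shot(n);cv2.imwrite(f'pics/{n}0.png',d['frame']);print(n,d['T'].round(3).tolist(),d['k1'])
    W=cloud(d);np.savez(f'{n}0.npz',W=W,f=d['frame'])
    for k in ['jig','core_mid','core2_mid','rack','bolt_knob','tin','fence','bolt']:
        try:
            for c in cut_out(k,d)[:3]:
                m=c['pixels'];print(n,k,round(c['score'],2),np.round(c['extent']).tolist(),np.nanmedian(W[m],0).round(3))
        except Exception as e: print(k,e)
E
```

```text
pics
{'time_s': 0.0, 'qpos': array([-73.79022478,  18.43959303,  -4.01345154,  83.17490547,
         1.29479693,  78.54043922,  -3.25868858]), 'joint_velocities': array([ 0.02844815,  0.01426511,  0.04203412,  0.01636272,  0.13238803,
       -0.09446644,  0.02594761]), 'effort': array([-3.12460297e-04, -4.91297972e+01, -4.04061517e-01, -3.12534606e+01,
       -6.38783653e-02,  4.35095094e-02,  1.62607830e-04]), 'tool_pos': array([0.17255994, 0.62612529, 0.23245513]), 'tool_rot': array([-176.76938646,   89.89010996, -102.17011483]), 'force': array([-0.10044077,  0.77145744, -0.47803844]), 'wrist_torque': array([ 0.0337113 , -0.02277404,  0.04143176]), 'grip_width': 0.0869334798636299}
scene [[0.256, 0.736, -0.627, 1.307], [0.967, -0.199, 0.163, -0.241], [-0.005, -0.647, -0.762, 0.988], [0.0, 0.0, 0.0, 1.0]] -0.08991323594016445
scene jig 0.61 [385.0, 206.0, 114.0, 97.0] [0.627 0.128 0.019]
scene jig 0.45 [288.0, 283.0, 31.0, 42.0] [ 0.759 -0.181  0.06 ]
scene jig 0.23 [401.0, 264.0, 125.0, 39.0] [0.78  0.129 0.009]
scene core_mid 0.66 [163.0, 175.0, 61.0, 34.0] [ 0.313 -0.48   0.043]

[... 1097 characters left out ...]
3.0, 39.0, 47.0] [ 0.544 -0.3    0.065]
side core_mid 0.44 [263.0, 134.0, 20.0, 41.0] [0.624 0.432 0.095]
side core2_mid 0.97 [350.0, 275.0, 48.0, 51.0] [ 0.426 -0.301  0.065]
side rack 0.9 [355.0, 276.0, 72.0, 58.0] [ 0.49 -0.29  0.01]
side bolt_knob 0.4 [280.0, 176.0, 33.0, 18.0] [0.585 0.225 0.047]
side tin 0.69 [282.0, 237.0, 19.0, 19.0] [ 0.382 -0.023  0.034]
side fence 0.7 [323.0, 180.0, 51.0, 44.0] [0.67  0.101 0.045]
side fence 0.39 [396.0, 203.0, 21.0, 31.0] [ 0.761 -0.186  0.067]
side bolt 0.24 [300.0, 190.0, 97.0, 60.0] [0.604 0.127 0.02 ]
wrist [[0.265, 0.924, 0.276, 0.098], [0.964, -0.255, -0.074, 0.647], [0.002, 0.286, -0.958, 0.384], [0.0, 0.0, 0.0, 1.0]] -0.009852761601380254
```

```bash
python3 - <<'E'
import cv2
for n in ['scene','side']:
    f=cv2.imread(f'pics/{n}0.png')
    y0,y1,x0,x1=(120,345,130,470) if n=='scene' else (110,390,220,460)
    c=f[y0:y1,x0:x1];s=min(800/c.shape[1],600/c.shape[0]);cv2.imwrite(f'pics/{n}0z.png',cv2.resize(c,None,fx=s,fy=s,interpolation=cv2.INTER_CUBIC));print(s)
E
```

```text
2.3529411764705883
2.142857142857143
```

View pics/scene0z.png

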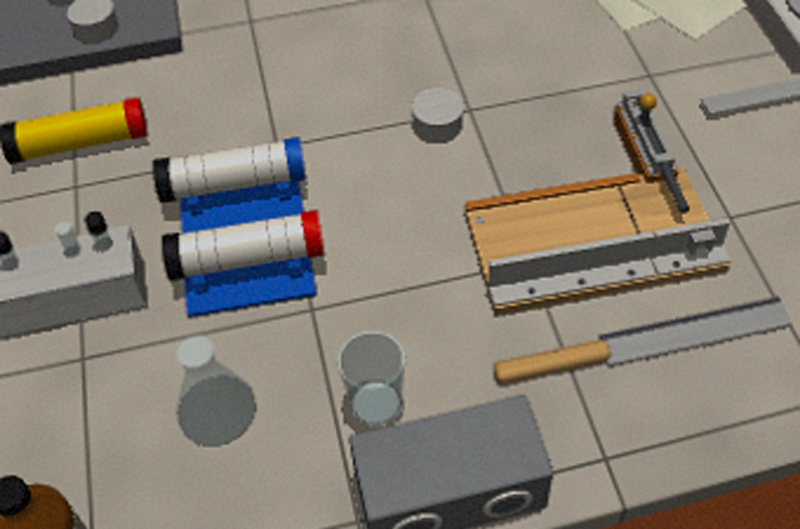

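View pics/side0z.png

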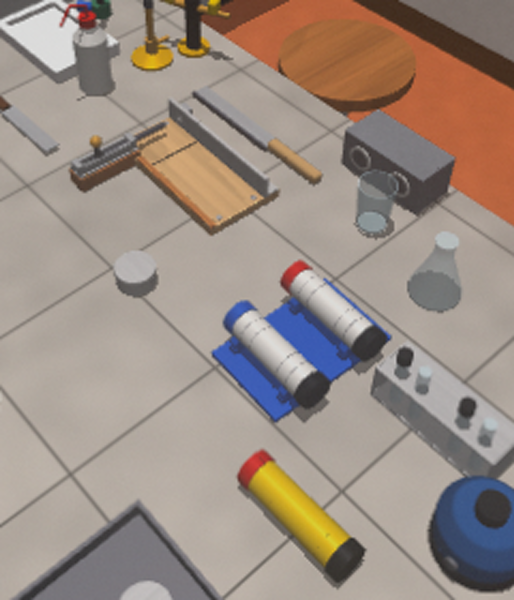

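View pics/scene0.png

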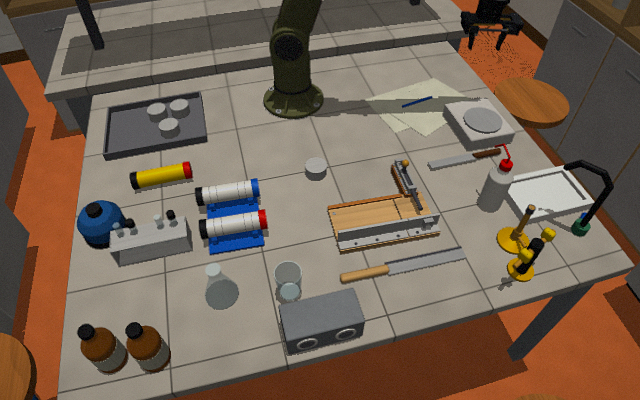

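```bash
python3 - <<'E'
from h import *
for n in ['scene','side']:
    D=np.load(f'{n}0.npz');W=D['W'];f=D['f'].astype(int);B,G,R=f[...,0],f[...,1],f[...,2]
    P=W.reshape(-1,3)
    # fence top
    reg=(W[...,0]>.55)&(W[...,0]<.78)&(W[...,1]>-.06)&(W[...,1]<.32)
    m=reg&(W[...,2]>.052)&(W[...,2]<.07)&(W[...,0]>.64)
    q=W[m];l=cv2.fitLine(q[:,:2].astype(np.float32),cv2.DIST_HUBER,0,.001,.001).ravel();print(n,'fence top',m.sum(),l,np.degrees(np.arctan2(l[1],l[0])),q.min(0),q.max(0),np.median(q[:,2]))
    m=reg&(W[...,2]>.012)&(W[...,2]<.024)
    q=W[m];r=cv2.minAreaRect((q[:,:2]*1000).astype(np.float32));print('bed',m.sum(),r,np.median(q[:,2]))
    # knob: brass
    m=(W[...,2]>.068)&(W[...,0]>.4)&(W[...,0]<.7)&(W[...,1]>.1)&(W[...,1]<.3)
    q=W[m];print('knob',m.sum(),q.mean(0),q.min(0),q.max(0))
    # cores
    for nm,c in (('red',(.57,-.29)),('blue',(.45,-.29))):
        m=(W[...,2]>.05)&(abs(W[...,0]-c[0])<.055)&(abs(W[...,1]-c[1])<.12)
        q=W[m];l=cv2.fitLine(q[:,:2].astype(np.float32),cv2.DIST_HUBER,0,.001,.001).ravel();print(nm,m.sum(),l,np.degrees(np.arctan2(l[1],l[0])),q.min(0),q.max(0))
    for nm,mm in (('redcap',(R>120)&(G<60)&(B<60)&(W[...,0]>.45)&(W[...,1]<-.1)&(W[...,1]>-.4)),):
        q=W[mm];print(nm,mm.sum(),np.nanmean(q,0),np.nanmin(q,0),np.nanmax(q,0))
E
```

```text
scene fence top 497 [0.05023934 0.9987372  0.6753939  0.09670582] 87.12028 [ 0.66175274 -0.02588211  0.05200347] [0.6978545  0.2585275  0.06604132] 0.059780535665038714
bed 3570 ((664.9622192382812, 118.71267700195312), (229.85855102539062, 336.5957946777344), 0.03100781887769699) 0.01735862393857862
knob 47 [0.49384289 0.22966069 0.08212092] [0.47974666 0.22147792 0.06870757] [0.50211389 0.23979374 0.09053676]
red 1019 [ 0.02714451  0.9996315   0.5679646  -0.3042528 ] 88.44454 [ 0.53320303 -0.37798216  0.05001057] [ 0.58919232 -0.1981118   0.07454653]
blue 870 [ 0.05471222  0.99850214  0.4472696  -0.29261726] 86.86365 [ 0.41353052 -0.37930403  0.05007668] [ 0.46992271 -0.19842413  0.07345887]
redcap 98 [ 0.56951133 -0.20955038  0.0658842 ] [ 0.54390453 -0.2192295   0.05318702] [ 0.58775337 -0.19996332  0.07454653]
side fence top 210 [0.05055008 0.99872154 0.6695211  0.0834986 ] 87.102455 [ 0.6582088  -0.02862082  0.05208294] [0.69543142 0.25420455 0.06834605] 0.060437508652312455
bed 1574 ((665.0045166015625, 117.1429443359375), (229.8567352294922, 338.5655212402344), 0.04324152320623398) 0.017948101892400037
knob 29 [0.49408795 0.22492762 0.08204851] [0.4804545  0.13724435 0.0680761 ] [0.66807908 0.23881393 0.09425227]
red 724 [ 0.04155388  0.99913627  0.5485179  -0.29454836] 87.61845 [ 0.52225404 -0.37976042  0.05003417] [ 0.58112203 -0.19565204  0.07639701]
blue 807 [ 0.07331958  0.9973085   0.42669097 -0.32242912] 85.79532 [ 0.40541167 -0.38109549  0.05013498] [ 0.46383543 -0.19799757  0.07626214]
redcap 44 [ 0.54955704 -0.20903869  0.06628251] [ 0.53345923 -0.21711     0.05508961] [ 0.57124198 -0.200165    0.07578827]
```

```bash
python3 - <<'E'
from h import *
o=get_obs();T=T_tool(o);print(T.round(3));print('jaw angle',np.degrees(np.arctan2(T[1,2],T[0,2])),finger_overhang if not callable(finger_overhang) else finger_overhang())
print(np.array([.491,.230])-T[:2,3])
E
```

```text
[[ 0.    -0.964  0.266  0.173]
 [ 0.     0.266  0.964  0.627]
 [-1.    -0.     0.     0.234]
 [ 0.     0.     0.     1.   ]]
jaw angle 74.60059397685255 0.011
[ 0.31834129 -0.3966729 ]
```

Request:
servo_tool(rows=[22,-27,0,-7,0,44,-54,0,-14,0,66,-82,0,-21,0,88,-110,0,-28,0,110,-137,0,-35,0,132,-164,0,-42,0,154,-192,0,-49,0,176,-220,0,-56,0,198,-247,0,-63,0,220,-274,0,-70,0])

```text
time_s: 2.18
tool_pos: [0.3935, 0.3512, 0.2339]
tool_rot: [53.4, 90.0, 57.6]
force: [0.7, -0.0, 0.5]
grip_width: 0.0868
```

Request:
servo_tool(rows=[25,-30,0,-4,0,50,-60,0,-7.5,0,75,-90,0,-7.5,0,85,-115,0,-7.5,0,85,-122,0,-7.5,0,85,-122,0,-7.5,0,85,-122,0,-7.5,0])

```text
time_s: 2.77
tool_pos: [0.4772, 0.2314, 0.2337]
tool_rot: [105.6, 89.9, 102.7]
force: [-0.9, 0.4, -0.3]
grip_width: 0.0871
```

```bash
python3 - <<'E'
from h import *
o=get_obs();print(o['time_s'],o['tool_pos'],o['tool_rot'],o['force'])
d=shot('wrist');cv2.imwrite('pics/w1.png',d['frame']);W=cloud(d);np.savez('w1.npz',W=W,f=d['frame'],T=d['T'])
print(d['T'].round(3))
T=T_tool(o);print('jaw',np.degrees(np.arctan2(T[1,2],T[0,2])))
for k in ['bolt_knob','bolt','jig','fence']:
    for c in cut_out(k,d)[:2]: print(k,c['score'],np.round(c['extent']),np.nanmedian(W[c['pixels']],0))
E
```

```text
2.7667 [0.47718406 0.23144737 0.23368616] [105.63674235  89.93590876 102.74461793] [-0.88101084  0.41478339 -0.33887671]
[[ 0.999 -0.048 -0.013  0.482]
 [-0.05  -0.958 -0.281  0.309]
 [ 0.001  0.282 -0.96   0.384]
 [ 0.     0.     0.     1.   ]]
jaw -2.8921151218573162
bolt_knob 0.72 [390. 191. 147.  27.] [0.53934373 0.23145452 0.04673152]
bolt 0.79 [392. 191. 149.  27.] [0.53863709 0.23139915 0.04674827]
jig 0.66 [403. 242. 242. 193.] [0.60482154 0.2110636  0.01850546]
fence 0.74 [495. 212.  53. 127.] [0.6733015  0.21105627 0.04904628]
fence 0.2 [402. 240. 243. 192.] [0.60543057 0.21102795 0.01852458]
```

View pics/w1.png

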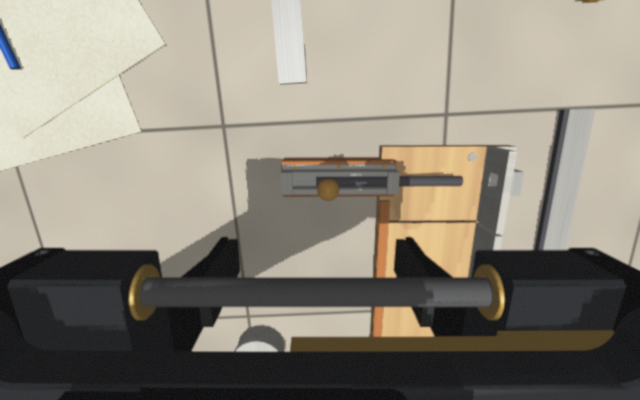

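```bash
python3 - <<'E'
from h import *
D=np.load('w1.npz');W=D['W']
def box(u0,u1,v0,v1): return W[v0:v1,u0:u1].reshape(-1,3)
q=box(310,350,170,210);q=q[q[:,2]>.07];print('knob',len(q),q.mean(0),q.min(0),q.max(0))
# sphere fit r=11
from scipy.optimize import least_squares
q=q[q[:,2]>.074]
s=least_squares(lambda p:np.linalg.norm(q-p,axis=1)-.011,[.491,.23,.08],loss='huber',f_scale=.001);print('sphere',s.x)
q=box(405,465,172,190);q=q[(q[:,2]>.035)&(q[:,2]<.06)];l=cv2.fitLine(q[:,:2].astype(np.float32),cv2.DIST_HUBER,0,.001,.001).ravel();print('rod',len(q),l,np.degrees(np.arctan2(l[1],l[0])),q.min(0),q.max(0))
q=box(470,530,140,260);t=q[q[:,2]>.059];print('fence top',len(t),t.min(0),t.max(0));
r=cv2.minAreaRect((t[:,:2]*1000).astype(np.float32));print(r)
f=q[(q[:,2]>.025)&(q[:,2]<.055)&(q[:,0]<.69)];l=cv2.fitLine(f[:,:2].astype(np.float32),cv2.DIST_HUBER,0,.001,.001).ravel();print('face',len(f),l,np.degrees(np.arctan2(l[1],l[0])))
b=box(375,520,140,250);b=b[(b[:,2]>.014)&(b[:,2]<.022)];print('bed',b.max(0),b.min(0),np.median(b[:,2]))
E
```

```text
knob 386 [0.48993863 0.23437718 0.08647535] [0.47928175 0.22163404 0.07589781] [0.50103324 0.24339653 0.09190313]
sphere [0.49008904 0.23256919 0.07917018]
rod 638 [ 0.9987387  -0.05020964  0.60627174  0.22852081] -2.8780105 [0.57471048 0.22116882 0.03994979] [0.63875726 0.23457846 0.04976377]
fence top 1493 [0.52752969 0.1506033  0.05900425] [0.69320778 0.2672111  0.30419497]
((629.254150390625, 242.15687561035156), (92.91839599609375, 189.6891326904297), 51.571266174316406)
face 1531 [0.04552407 0.99896324 0.67207617 0.20185259] 87.390755
bed [0.70848886 0.26465588 0.02199084] [0.54805399 0.13131437 0.01402738] 0.017497696162812992
```

Request:
servo_tool(rows=[13,1.5,-30,0,0,13,1.5,-70,0,0.2,13,1.5,-110,0,0.4,13,1.5,-140,0,0.4,13,1.5,-155,0,0.4,13,1.5,-162,0,0.4,13,1.5,-162,0,0.4], force=30)

```text
time_s: 3.6
tool_pos: [0.4893, 0.2323, 0.0699]
tool_rot: [-140.8, 89.8, -143.6]
force: [0.6, 0.5, 0.5]
grip_width: 0.0562
```

Request:
servo_tool(rows=[0,0,0,0,1,0,0,0,0,1,0,0,0,0,1,0,0,0,0,1,0,0,0,0,1,0,0,0,0,1])

```text
time_s: 4.1
tool_pos: [0.4902, 0.2325, 0.0722]
tool_rot: [141.1, 89.9, 138.2]
force: [-1.9, -0.7, 3.4]
grip_width: 0.0204
```

Request:
servo_tool(rows=[6,-0.3,0,0,1,12,-0.6,0,0,1,18,-0.9,0,0,1,24,-1.2,0,0,1,30,-1.5,0,0,1,36,-1.8,0,0,1,42,-2.1,0,0,1,46,-2.3,0,0,1,46,-2.3,0,0,1])

```text
time_s: 4.85
tool_pos: [0.5381, 0.2303, 0.0722]
tool_rot: [29.6, 89.9, 26.6]
force: [-0.7, 1.4, 5.0]
grip_width: 0.0201
```

Request:
servo_tool(rows=[3,-0.15,0,0,1,6,-0.3,0,0,1,6,-0.3,0,0,1])

```text
time_s: 5.1
tool_pos: [0.5434, 0.2301, 0.0722]
tool_rot: [43.3, 89.9, 40.4]
force: [-0.5, 1.2, 5.7]
grip_width: 0.0199
```

Request:
servo_tool(rows=[2,-0.1,0,0,1,4,-0.2,0,0,1,4,-0.2,0,0,1])

```text
time_s: 5.35
tool_pos: [0.5443, 0.2301, 0.072]
tool_rot: [180.0, 89.7, 177.1]
force: [-9.8, -0.4, 10.6]
grip_width: 0.0201
```

Request:
servo_tool(rows=[3,-0.15,0,0,1,3,-0.15,0,0,1,3,-0.15,0,0,1])

```text
time_s: 5.6
tool_pos: [0.5444, 0.2301, 0.0719]
tool_rot: [-175.9, 89.3, -178.7]
force: [-17.0, -0.4, 17.4]
grip_width: 0.0199
```

Request:
servo_tool(rows=[-5,0.2,0,0,1,-5,0.2,-1,0,0.4,-5,0.2,-1,0,0.4,-5,0.2,-1,0,0.4,-5,0.2,30,0,0.4,-5,0.2,70,0,0.3,-5,-10,110,0,0.2,-5,-10,130,0,0,-5,-10,130,0,0,-5,-10,130,0,0])

```text
time_s: 6.43
tool_pos: [0.5458, 0.2191, 0.2027]
tool_rot: [25.6, 89.8, 22.7]
force: [0.1, -0.5, -0.8]
grip_width: 0.0717
```

```bash
python3 - <<'E'
from h import *
o=get_obs();print(o['time_s'],o['tool_pos'],o['force'])
d=shot('wrist');cv2.imwrite('pics/w2.png',d['frame']);W=cloud(d);np.savez('w2.npz',W=W,f=d['frame'],T=d['T'])
E
```

```text
6.4333 [0.5458114  0.21911033 0.2027417 ] [ 0.08334777 -0.49319243 -0.81322249]
```

View pics/w2.png

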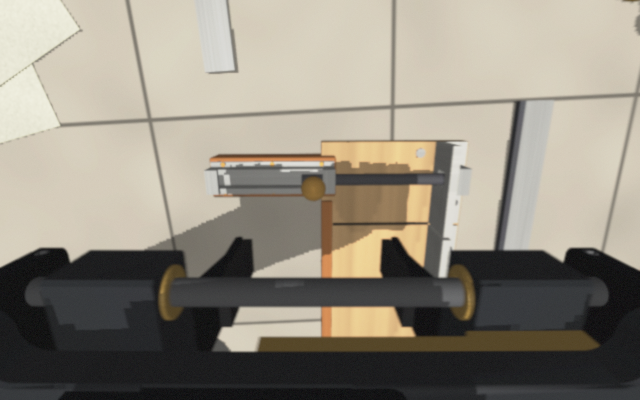

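The rod now spans the bed to the fence (row 180, columns 335–440, entering the fence), with the knob at (313,188). The bolt is home. I'll refine the jig and then confirm the core.

```bash
python3 - <<'E'
from h import *
from scipy.optimize import least_squares
D=np.load('w2.npz');W=D['W']
def box(u0,u1,v0,v1): return W[v0:v1,u0:u1].reshape(-1,3)
q=box(295,335,165,205);q=q[(q[:,2]>.074)&(q[:,2]<.1)]
s=least_squares(lambda p:np.linalg.norm(q-p,axis=1)-.011,[.544,.23,.08],loss='huber',f_scale=.001);print('sphere',s.x)
q=box(342,428,168,192);q=q[(q[:,2]>.036)&(q[:,2]<.06)]
def res(p):
    th=p[1];d=np.array([np.cos(th),np.sin(th)]);n=np.array([-d[1],d[0]])
    r=(q[:,:2]-[.6,p[0]])@n
    return np.hypot(r,q[:,2]-p[2])-.006
s=least_squares(res,[.229,-.05,.042],loss='huber',f_scale=.001);print('rod cyl',s.x,np.degrees(s.x[1]),len(q))
for y0 in (.14,.16,.18,.2,.22,.24):
    m=(abs(W[...,1]-y0)<.008)&(W[...,2]>.026)&(W[...,2]<.056)&(W[...,0]>.655)&(W[...,0]<.69)
    q=W[m];print(y0,len(q),np.median(q[:,0]) if len(q) else 0)
m=(W[...,2]>.014)&(W[...,2]<.022);m[:130]=0;m[260:]=0
q=W[m];print('bed z',np.median(q[:,2]),'ymax',np.percentile(q[(q[:,0]>.58)&(q[:,0]<.63)][:,1],99.5))
E
```

```text
sphere [0.54567149 0.22992932 0.07919057]
rod cyl [ 0.22757642 -0.04665615  0.04123032] -2.6732006501222694 990
0.14 150 0.6700042627074113
0.16 171 0.6708936945609079
0.18 169 0.671795124273632
0.2 177 0.672665976390155
0.22 251 0.6714951590731355
0.24 201 0.6745195841402383
bed z 0.01742001035952012 ymax 0.2620026583824626
```

Request:
servo_tool(rows=[0,-38,10,0,0,0,-76,20,0,0,0,-114,20,0,0,0,-152,20,0,0,0,-190,20,0,0,0,-228,20,0,0,0,-266,20,0,0,0,-304,20,0,0,0,-342,20,0,0,0,-380,20,0,0])

```text
time_s: 7.32
tool_pos: [0.5434, -0.1622, 0.2195]
tool_rot: [-177.9, 89.8, 179.2]
force: [0.4, -0.1, 0.2]
grip_width: 0.0872
```

Request:
servo_tool(rows=[0,-38,0,0,0,0,-76,0,0,0,0,-115,0,0,0,0,-150,0,0,0,0,-160,0,0,0,0,-160,0,0,0,0,-160,0,0,0])

```text
time_s: 7.9
tool_pos: [0.544, -0.3202, 0.2196]
tool_rot: [158.3, 89.8, 155.4]
force: [0.1, 0.4, -0.3]
grip_width: 0.087
```

```bash
python3 - <<'E'
from h import *
o=get_obs();print(o['time_s'],o['tool_pos'],o['force'])
d=shot('wrist');cv2.imwrite('pics/w3.png',d['frame']);W=cloud(d);np.savez('w3.npz',W=W,f=d['frame'],T=d['T'])
for k in ['core_mid','core2_mid','rack']:
    for c in cut_out(k,d)[:2]: print(k,c['score'],np.round(c['extent']),np.nanmedian(W[c['pixels']],0))
E
```

```text
7.9 [ 0.54400883 -0.32020348  0.21962179] [ 0.11029677  0.40447937 -0.3080532 ]
core_mid 0.81 [325. 152.  61. 189.] [ 0.5557189  -0.27668624  0.06662884]
core_mid 0.69 [120. 244.  29.   4.] [ 0.30105584 -0.39099619  0.01098465]
core2_mid 0.65 [206. 160.  75. 186.] [ 0.44316169 -0.27535693  0.06600881]
rack 0.8 [270. 147. 220. 136.] [ 0.49841617 -0.28064872  0.00930218]
```

View pics/w3.png

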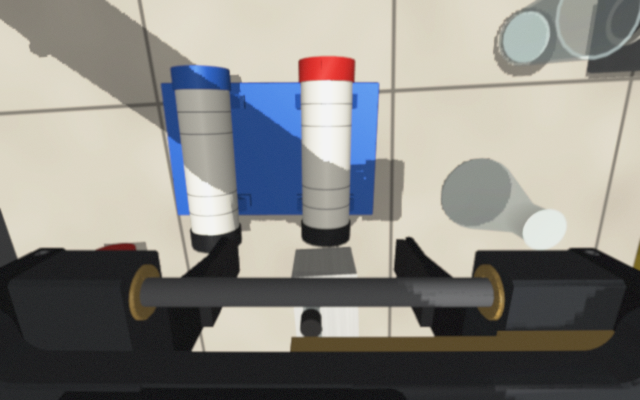

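```bash
python3 - <<'E'
from h import *
from scipy.optimize import least_squares
D=np.load('w3.npz');W=D['W'];f=D['f']
cv2.imwrite('pics/w3z.png',cv2.resize(f[45:255,150:400],None,fx=2.8,fy=2.8,interpolation=cv2.INTER_CUBIC))
def cyl(x0,r,v0,v1,u0,u1):
    q=W[v0:v1,u0:u1].reshape(-1,3);q=q[(q[:,2]>.05)&(q[:,2]<.08)]
    def res(p):
        d=np.array([np.sin(p[1]),np.cos(p[1])]);n=np.array([d[1],-d[0]])
        rr=(q[:,:2]-[p[0],-.28])@n
        return np.hypot(rr,q[:,2]-p[2])-r
    s=least_squares(res,[x0,.05,.045],loss='huber',f_scale=.001);print('x at y=-.28',s.x[0],'tilt',np.degrees(s.x[1]),'z',s.x[2],len(q),np.abs(res(s.x)).mean())
cyl(.556,.025,90,215,300,355)
cyl(.44,.025,95,225,180,240)
hsv=cv2.cvtColor(f,cv2.COLOR_BGR2HSV)
m=((hsv[...,0]<8)|(hsv[...,0]>172))&(hsv[...,1]>150)&(hsv[...,2]>60);m[:, :290]=0;m[:,365:]=0;m[110:]=0
q=W[m&(W[...,2]>.03)];print('red y',np.percentile(q[:,1],[0.5,50,99.5]),np.percentile(q[:,0],[1,50,99]))
m=np.zeros(m.shape,bool);m[220:246,303:350]=1;m&=(f.max(2)<60)&(W[...,2]>.03)&(W[...,2]<.08);q=W[m];print('black y',np.percentile(q[:,1],[0.5,2,50,99.5]))
q=W[60:245,300:356].reshape(-1,3);q=q[(q[:,2]>.062)&(q[:,2]<.08)];print('ends',np.percentile(q[:,1],[.2,1,99,99.8]))
E
```

```text
x at y=-.28 0.5565273462922371 tilt 2.892737809658501 z 0.044250937310585284 6031 0.0004544942051440105
x at y=-.28 0.43620916959091255 tilt 2.834546559577617 z 0.04404865652289978 6177 0.000495263096763244
red y [-0.21731324 -0.20762466 -0.19818907] [0.53536997 0.55951136 0.5844188 ]
black y [-0.37601479 -0.37553888 -0.36649179 -0.35751822]
ends [-0.3756847  -0.37372331 -0.20184898 -0.20051914]
```

View pics/w3z.png

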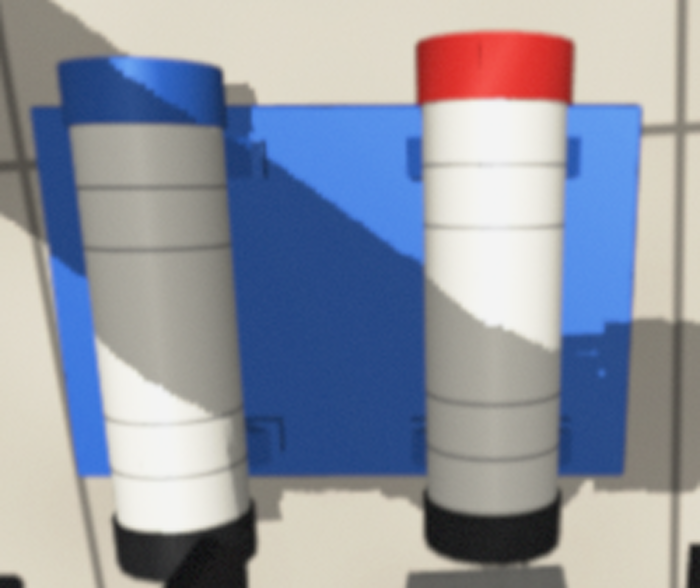

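Three candidates: the white core with the red cap at (326,150), the white core with the blue cap at (205,155), and the yellow look-alike at scene (163,175). The first one fits: it has a white tube, a red cap and sits in the blue rack, and the crop confirms it.

Request:
servo_tool(rows=[12,32,0,0,0,12,32,-40,0,0,12,32,-80,0,0,12,32,-120,0,0,12,32,-150,0,0,12,32,-170,0,0,12,32,-180,0,0,12,32,-182,0,0,12,32,-182,0,0], force=30)

```text
time_s: 8.85
tool_pos: [0.5572, -0.2881, 0.04]
tool_rot: [13.5, 90.0, 10.7]
force: [0.9, -0.3, 1.1]
grip_width: 0.0871
```

Request:
servo_tool(rows=[0,0,0,0,1,0,0,0,0,1,0,0,0,0,1,0,0,0,0,1,0,0,0,0,1,0,0,0,0,1])

```text
time_s: 9.35
tool_pos: [0.5568, -0.2889, 0.0399]
tool_rot: [-7.9, 90.0, -10.8]
force: [-0.2, -0.2, 0.2]
grip_width: 0.0547
```

Request:
servo_tool(rows=[0,0,0,0,1,0,0,0,0,1,0,0,0,0,1])

```text
time_s: 9.6
tool_pos: [0.5545, -0.2888, 0.0395]
tool_rot: [162.8, 89.8, 159.9]
force: [-4.1, 1.4, 4.6]
grip_width: 0.0495
```

Request:
servo_tool(rows=[0,0,5,0,1,0,0,15,0,1,0,0,30,0,1,0,0,50,0,1,0,0,75,0,1,0,0,100,0,1,0,0,100,0,1,0,0,100,0,1])

```text
time_s: 10.27
tool_pos: [0.5577, -0.2892, 0.141]
tool_rot: [-13.0, 89.8, -15.9]
force: [0.3, 0.4, -5.6]
grip_width: 0.0494
```

Request:
servo_tool(rows=[3,20,0,0,1,8,55,0,0,1,14,95,0,0,1,20,135,0,0,1,26,175,0,0,1,32,215,0,0,1,38,255,0,0,1,44,295,0,0,1,50,335,0,0,1,54,365,0,0,1])

```text
time_s: 11.1
tool_pos: [0.6093, 0.0813, 0.1372]
tool_rot: [159.4, 89.8, 156.7]
force: [0.2, 1.3, -4.4]
grip_width: 0.0495
```

Request:
servo_tool(rows=[3,20,0,0,1,5,38,0,0,1,5,42,0,0,1,5,42,-20,0,1,5,42,-45,0,1,5,42,-65,0,1,5,42,-75,0,1,5,42,-80,0,1,5,42,-80,0,1])

```text
time_s: 11.85
tool_pos: [0.6146, 0.1171, 0.058]
tool_rot: [-148.9, 89.8, -151.9]
force: [-0.6, -0.9, -4.8]
grip_width: 0.0491
```

```bash
python3 - <<'E'
from h import *
o=get_obs();print(o['time_s'],o['tool_pos'],o['force'],o['tool_rot'])
T=T_tool(o);print('jaw',np.degrees(np.arctan2(T[1,2],T[0,2])))
d=shot('scene');cv2.imwrite('pics/s4.png',cv2.resize(d['frame'][120:280,280:480],None,fx=3.5,fy=3.5,interpolation=cv2.INTER_CUBIC))
d=shot('wrist');cv2.imwrite('pics/w4.png',d['frame']);W=cloud(d);np.savez('w4.npz',W=W,f=d['frame'],T=d['T'])
E
```

```text
11.85 [0.61460429 0.11713027 0.05802377] [-0.60091778 -0.9091078  -4.77182216] [-148.92231036   89.829639   -151.87770155]
jaw -2.9555031659665305
```

View pics/s4.png

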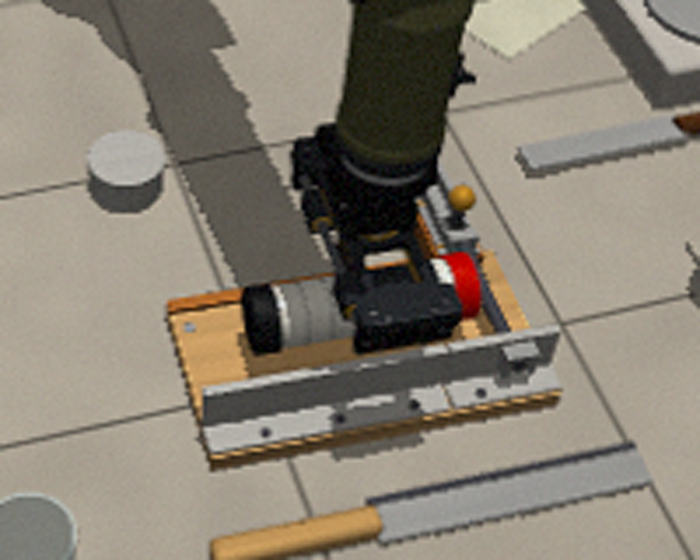

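View pics/w4.png

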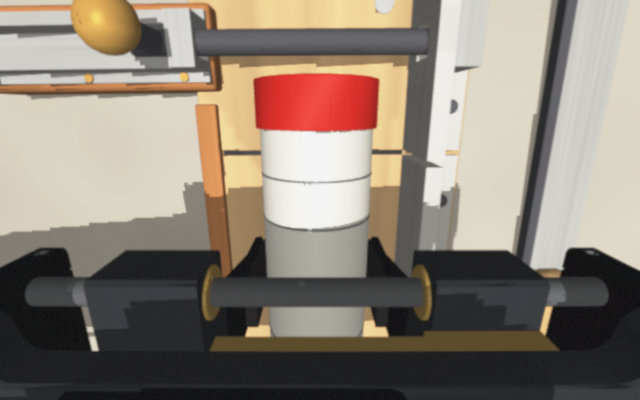

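Request:
servo_tool(rows=[0,0,-4,0,1,0,0,-8,0,1,0,0,-12,0,1,0,0,-15,0,1,0,0,-16,0,1,0,0,-17,0,1,0,0,-17,0,1])

```text
time_s: 12.53
tool_pos: [0.6155, 0.1181, 0.0424]
tool_rot: [-129.2, 90.0, -132.1]
force: [0.6, 0.2, -4.1]
grip_width: 0.0494
```

Request:
servo_tool(rows=[0,0,-1,0,1,0,0,-2,0,1,0,0,-2,0,1])

```text
time_s: 12.78
tool_pos: [0.6156, 0.1182, 0.0405]
tool_rot: [-119.9, 90.0, -122.8]
force: [0.1, 0.4, -5.0]
grip_width: 0.0495
```

Request:
servo_tool(rows=[0,0,-0.6,0,1,0,0,-1.2,0,1,0,0,-1.2,0,1])

```text
time_s: 13.03
tool_pos: [0.6158, 0.1183, 0.0397]
tool_rot: [27.2, 90.0, 24.3]
force: [-1.0, 0.6, -2.3]
grip_width: 0.0493
```

```bash
python3 - <<'E'
from h import *
from scipy.optimize import least_squares
o=get_obs();print(o['time_s'],o['tool_pos'],o['force'])
d=shot('wrist');W=cloud(d);f=d['frame']
hsv=cv2.cvtColor(f,cv2.COLOR_BGR2HSV)
m=((hsv[...,0]<8)|(hsv[...,0]>172))&(hsv[...,1]>150)&(hsv[...,2]>60);m[:,:240]=0;m[:,400:]=0;m[150:]=0
q=W[m&(W[...,2]>.03)&(W[...,2]<.09)];print('red y',np.percentile(q[:,1],[.5,50,99.5]),'x',np.percentile(q[:,0],[1,50,99]))
q=q[q[:,2]>.055]
s=least_squares(lambda p:np.hypot(q[:,0]-p[0]-.05*(q[:,1]-.2),q[:,2]-p[1])-.027,[.615,.045],loss='huber',f_scale=.001);print('cap axis x,z at y=.2',s.x)
m=np.zeros(m.shape,bool);m[20:65,210:400]=1
q=W[m];q=q[(q[:,2]>.036)&(q[:,2]<.06)&(q[:,1]>.21)]
s=least_squares(lambda p:np.hypot((q[:,1]-p[0])*np.cos(.05)+(q[:,0]-.62)*.05,q[:,2]-p[1])-.006,[.229,.042],loss='huber',f_scale=.001);print('rod y,z at x=.62',s.x,len(q))
E
```

```text
13.0333 [0.61576989 0.11825675 0.03965784] [-0.99266342  0.58697782 -2.32416714]
red y [0.18843346 0.19882909 0.20859712] x [0.59663214 0.62078829 0.64483475]
cap axis x,z at y=.2 [0.6209792  0.04403849]
rod y,z at x=.62 [0.2267113  0.04120217] 5761
```

Request:
servo_tool(rows=[0.1,2,0,0,1,0.2,4,0,0,1,0.3,6,0,0,1,0.4,8,0,0,1,0.5,10,0,0,1,0.55,11,0,0,1,0.55,11,0,0,1])

```text
time_s: 13.67
tool_pos: [0.6165, 0.1295, 0.0396]
tool_rot: [9.3, 90.0, 6.5]
force: [0.2, -1.2, -0.8]
grip_width: 0.0494
```

Request:
servo_tool(rows=[0,1,0,0,1,0.1,2,0,0,1,0.1,2,0,0,1])

```text
time_s: 13.92
tool_pos: [0.6165, 0.1304, 0.0396]
tool_rot: [-70.0, 89.9, -72.9]
force: [-0.1, -4.0, 0.7]
grip_width: 0.0495
```

Request:
servo_tool(rows=[0,0,0,0,0.31,0,0,0,0,0.31,0,0,0,0,0.31,0,0,10,0,0.31,0,0,30,0,0.31,0,0,60,0,0.31,0,0,75,0,0.31,0,0,75,0,0.31])

```text
time_s: 14.58
tool_pos: [0.6193, 0.1323, 0.1197]
tool_rot: [25.8, 89.5, 22.9]
force: [0.9, -0.8, 0.3]
grip_width: 0.0602
```

```bash
cat > chk.py <<'E'
from h import *
import sys
from scipy.optimize import least_squares
o=get_obs();print(o['time_s'],o['tool_pos'],o['force'],o['grip_width'])
d=shot('wrist');W=cloud(d);f=d['frame'];cv2.imwrite(f'pics/{sys.argv[1]}w.png',f)
hsv=cv2.cvtColor(f,cv2.COLOR_BGR2HSV)
m=((hsv[...,0]<8)|(hsv[...,0]>172))&(hsv[...,1]>150)&(hsv[...,2]>60)&(W[...,2]>.03)&(W[...,2]<.09)&(W[...,1]>.15)&(W[...,0]>.57)
q=W[m];print('red y',len(q),np.percentile(q[:,1],[.5,50,99.5]),'x',np.percentile(q[:,0],[1,50,99]))
q=q[q[:,2]>.055]
s=least_squares(lambda p:np.hypot(q[:,0]-p[0]-.05*(q[:,1]-.2),q[:,2]-p[1])-.027,[.62,.045],loss='huber',f_scale=.001);print('cap axis x,z at y=.2',s.x)
m=(f.min(2)>90)&(W[...,2]>.05)&(W[...,2]<.075)&(W[...,0]>s.x[0]-.03)&(W[...,0]<s.x[0]+.025)&(W[...,1]<.195)&(W[...,1]>.1);q=W[m]
if len(q)>200:
    s2=least_squares(lambda p:np.hypot(q[:,0]-p[0]-p[2]*(q[:,1]-.2),q[:,2]-p[1])-.025,[s.x[0],.045,.05],loss='huber',f_scale=.001);print('tube axis x,z at y=.2, yaw',s2.x[:2],np.degrees(np.arctan(-s2.x[2])),len(q))
m=(W[...,2]>.03)&(W[...,2]<.055)&(W[...,0]>.66)&(W[...,0]<.685)&(W[...,1]>.12)&(W[...,1]<.21)
q=W[m]
if len(q)>100:
    a=np.polyfit(q[:,1]-.2,q[:,0],1);print('face x at y=.2',a[1],'yaw',-np.degrees(np.arctan(a[0])),len(q))
d=shot('scene');cv2.imwrite(f'pics/{sys.argv[1]}s.png',cv2.resize(d['frame'][120:280,280:480],None,fx=3.5,fy=3.5,interpolation=cv2.INTER_CUBIC))
d=shot('side');cv2.imwrite(f'pics/{sys.argv[1]}d.png',cv2.resize(d['frame'][130:250,230:380],None,fx=4.5,fy=4.5,interpolation=cv2.INTER_CUBIC))
E
python3 chk.py a
```

```text
14.5833 [0.6192609  0.13226273 0.11966668] [ 0.88963626 -0.7654528   0.26923695] 0.06021446835563974
red y 2506 [0.20074881 0.21107844 0.22096265] x [0.59698902 0.62184092 0.64610483]
cap axis x,z at y=.2 [0.62130863 0.04405999]
tube axis x,z at y=.2, yaw [0.62130368 0.04418046] -2.87246014903973 9079
face x at y=.2 0.6724435464317642 yaw -2.6173101691182072 929
```

View pics/aw.png

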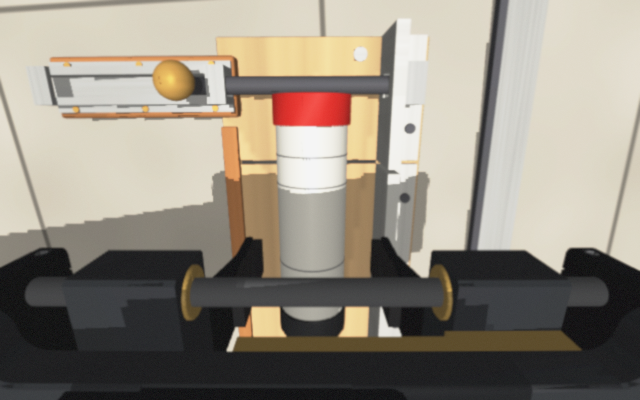

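View pics/as.png

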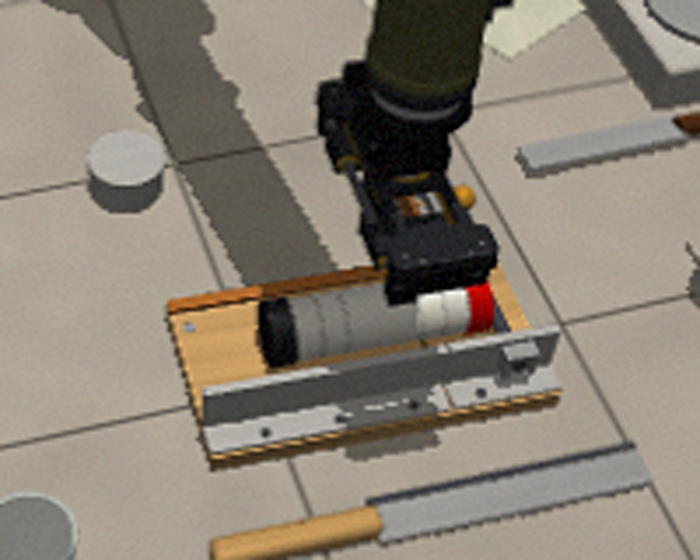

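View pics/ad.png

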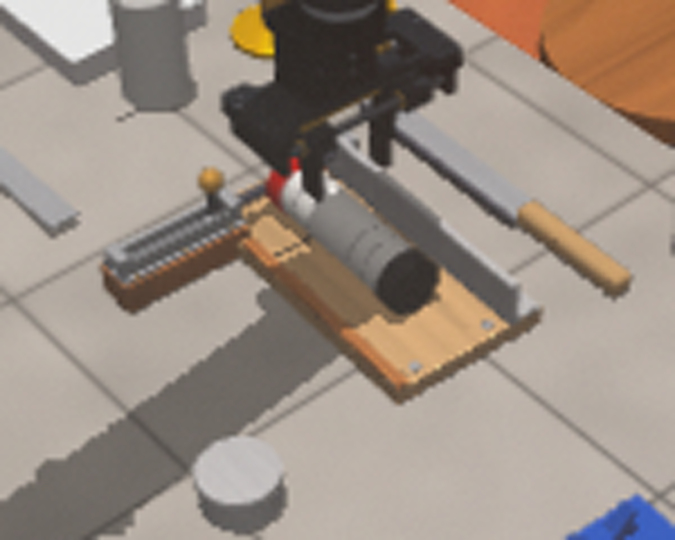

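Request:
servo_tool(rows=[-28,1.3,0,0,1,-55,2.6,0,0,1,-55,2.6,0,0,1,-55,2.6,0,0,1,-55,2.6,-20,0,1,-55,2.6,-40,0,1,-55,2.6,-55,0,1,-55,2.6,-57,0,1,-55,2.6,-57,0,1,-55,2.6,-57,0,1])

```text
time_s: 15.57
tool_pos: [0.5622, 0.1337, 0.0578]
tool_rot: [-21.0, 89.9, -23.9]
force: [0.2, -0.5, 0.9]
grip_width: 0.0034
```

```bash
python3 chk.py b
```

```text
15.5667 [0.56221407 0.13366449 0.05778128] [ 0.21123666 -0.46688357  0.86234906] 0.003432419433499088
red y 5400 [0.20074531 0.21127222 0.2211198 ] x [0.59522079 0.61503741 0.64249699]
cap axis x,z at y=.2 [0.62113337 0.04404396]
tube axis x,z at y=.2, yaw [0.62113988 0.04428673] -2.772969688558769 10652
face x at y=.2 0.6722487466268848 yaw -2.765753769083296 4864
```

View pics/bw.png

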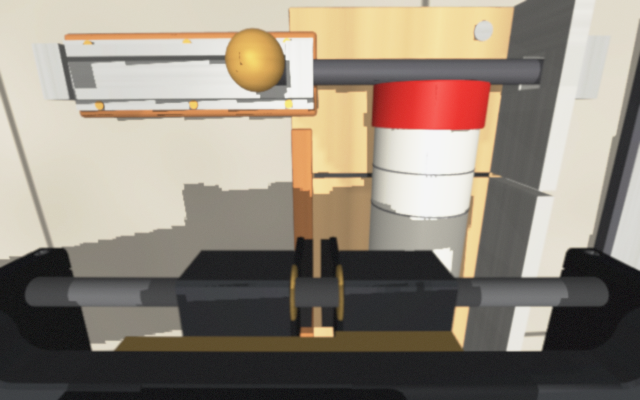

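View pics/bd.png

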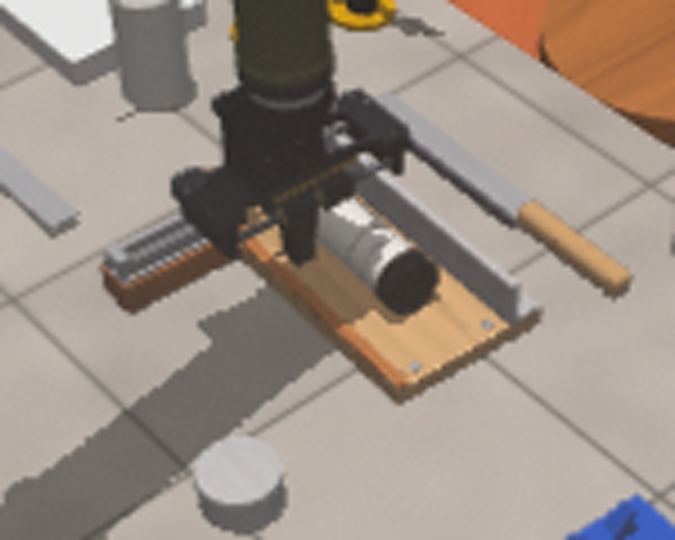

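Request:
servo_tool(rows=[3,-0.1,2,0,1,6,-0.3,3,0,1,9,-0.4,3,0,1,12,-0.6,3,0,1,14,-0.7,3,0,1,16,-0.8,3,0,1,18,-0.9,3,0,1,20,-1,3,0,1,22,-1.1,3,0,1,24,-1.2,3,0,1])

```text
time_s: 16.55
tool_pos: [0.5841, 0.1327, 0.0604]
tool_rot: [-177.5, 89.8, 179.6]
force: [-8.2, -0.5, 8.6]
grip_width: 0.0008
```

```bash
python3 chk.py c
```

```text
16.55 [0.58410284 0.13268757 0.06039243] [-8.24147437 -0.50158947  8.56903819] 0.0008145940877982722
red y 5076 [0.20069684 0.21113423 0.22099108] x [0.59622744 0.61819496 0.64477931]
cap axis x,z at y=.2 [0.6217456  0.04407001]
tube axis x,z at y=.2, yaw [0.62169748 0.04422191] -2.845476341442918 9994
face x at y=.2 0.671987354693078 yaw -2.344912801834578 3569
```

View pics/cw.png

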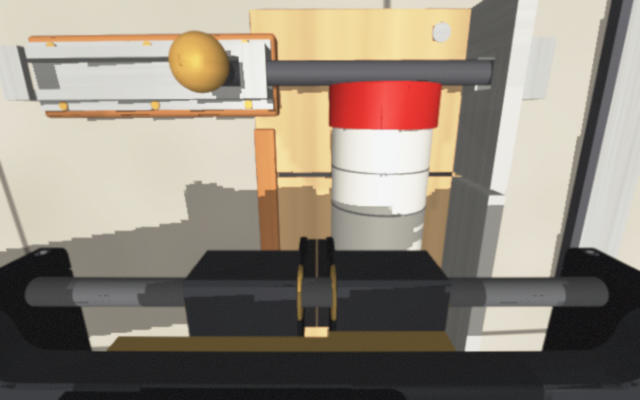

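Request:
servo_tool(rows=[-6,0.3,0,0,1,-9,0.4,0,0,1,-9,0.4,-10,0,1,-9,0.4,-21,0,1,-9,0.4,-21,0,1])

```text
time_s: 17.12
tool_pos: [0.5744, 0.1327, 0.0365]
tool_rot: [-154.7, 89.8, -157.6]
force: [-0.5, -0.7, -0.7]
grip_width: 0.0007
```

Request:
servo_tool(rows=[3,-0.1,0,0,1,6,-0.3,0,0,1,8,-0.4,1,0,1,10,-0.5,3,0,1,12,-0.6,5,0,1,14,-0.7,7,0,1,16,-0.8,9,0,1,18,-0.9,11,0,1])

```text
time_s: 17.78
tool_pos: [0.5948, 0.1321, 0.0509]
tool_rot: [11.0, 90.0, 8.1]
force: [0.2, -0.2, 0.3]
grip_width: 0.0004
```

```bash
python3 chk.py e
```

```text
17.7833 [0.59479489 0.13214928 0.05085605] [ 0.18172851 -0.15769464  0.29168872] 0.00036841196489767166
red y 5804 [0.2000873  0.21051562 0.220374  ] x [0.60795608 0.62958812 0.65577163]
cap axis x,z at y=.2 [0.63359545 0.04408073]
tube axis x,z at y=.2, yaw [0.63354122 0.04427203] -2.813246787227639 10562
face x at y=.2 0.6720849793021321 yaw -2.3006046262546453 3724
```

Request:
servo_tool(rows=[2,-0.1,2,0,1,4,-0.2,4,0,1,6,-0.3,6,0,1,8,-0.4,8,0,1,9,-0.5,9,0,1,10,-0.5,10,0,1,11,-0.6,11,0,1,12,-0.6,12,0,1,12,-0.6,12,0,1])

```text
time_s: 18.68
tool_pos: [0.6066, 0.1315, 0.0626]
tool_rot: [3.1, 90.0, 0.2]
force: [0.5, 0.2, 0.1]
grip_width: 0.0005
```

```bash
python3 chk.py g
```

```text
18.6833 [0.60661032 0.13150838 0.06260041] [0.48749352 0.18142469 0.12194211] 0.0005035926517850624
red y 4921 [0.19956157 0.20994426 0.21982585] x [0.61867681 0.64049727 0.66669144]
cap axis x,z at y=.2 [0.64428061 0.04410012]
tube axis x,z at y=.2, yaw [0.64418776 0.04426039] -2.751858058942001 10134
face x at y=.2 0.6722480162374291 yaw -2.649373921816082 1544
```

View pics/gw.png

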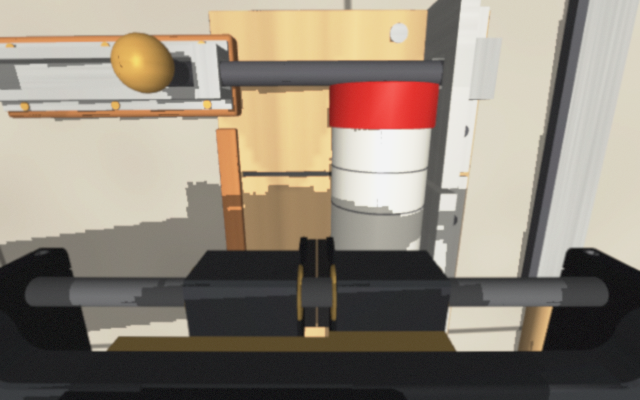

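Request:
servo_tool(rows=[1,0,1,0,1,2,-0.1,2,0,1,3,-0.1,3,0,1,3,-0.1,3,0,1])

```text
time_s: 19.17
tool_pos: [0.609, 0.1314, 0.0654]
tool_rot: [-169.9, 89.9, -172.8]
force: [-1.4, 0.2, 0.1]
grip_width: 0.0008
```

Request:
servo_tool(rows=[-2,0,0,0,1,-4,0.2,0,0,1,-4,0.2,8,0,1,-2,0.1,14,0,1,0,0,14,0,1,0,0,14,0,1])

```text
time_s: 19.67
tool_pos: [0.6106, 0.1315, 0.0805]
tool_rot: [15.2, 89.9, 12.3]
force: [0.8, -1.1, -0.3]
grip_width: 0.0002
```

```bash
python3 chk.py i
```

```text
19.6667 [0.61056553 0.13151515 0.08052651] [ 0.78415256 -1.13902216 -0.26622895] 0.00019056779523284994
red y 3898 [0.1995498  0.20987721 0.21971857] x [0.61955822 0.64181234 0.66784904]
cap axis x,z at y=.2 [0.64504898 0.04409974]
tube axis x,z at y=.2, yaw [0.64496382 0.04425478] -2.4959919294581283 9406
face x at y=.2 0.6721828397364179 yaw -2.723281542498725 1151
```

View pics/is.png

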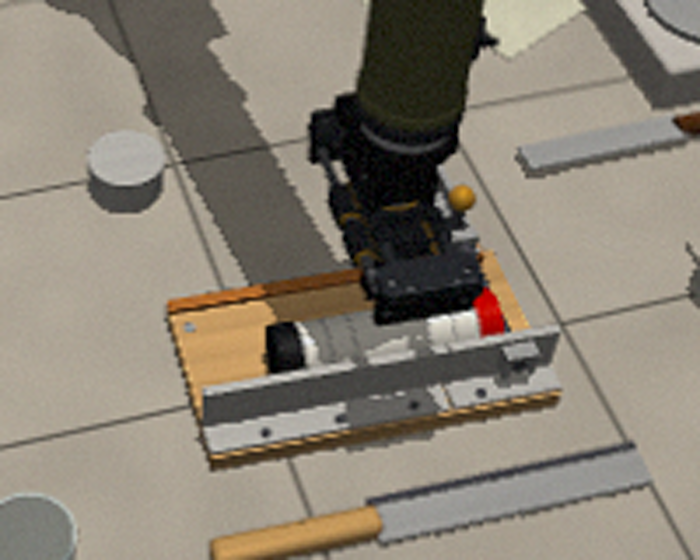

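Request:
servo_tool(rows=[0,0,-2,0,1,1,0,-3,0,1,2,0,-4,0,1,3,0,-5,0,1,4,0.1,-6,0,1,5,0.2,-7,0,1,6,0.3,-8,0,1,6,0.3,-8,0,1])

```text
time_s: 20.48
tool_pos: [0.6142, 0.1315, 0.0724]
tool_rot: [179.8, 89.8, 176.9]
force: [-6.6, -0.7, 10.1]
grip_width: 0.0001
```

Request:
servo_tool(rows=[0.8,0.3,-0.6,0,1,1.6,0.6,-1.2,0,1,2.4,0.8,-1.8,0,1,3.2,1,-2.4,0,1,3.2,1,-2.4,0,1,3.2,1,-2.4,0,1])

```text
time_s: 20.98
tool_pos: [0.6148, 0.1316, 0.0719]
tool_rot: [-178.4, 89.5, 178.6]
force: [-17.6, -3.1, 26.8]
grip_width: 0.0005
```

```bash
python3 chk.py k
```

```text
20.9833 [0.61475637 0.13162518 0.07192832] [-17.59306328  -3.12903404  26.82437505] 0.0004542546027214191
red y 4339 [0.19963006 0.20993564 0.21979389] x [0.61997919 0.64265835 0.66873854]
cap axis x,z at y=.2 [0.64520265 0.04398761]
tube axis x,z at y=.2, yaw [0.64516316 0.04416654] -2.5172823231197343 9632
face x at y=.2 0.6720852651738145 yaw -2.5934718961483703 1170
```

View pics/kw.png

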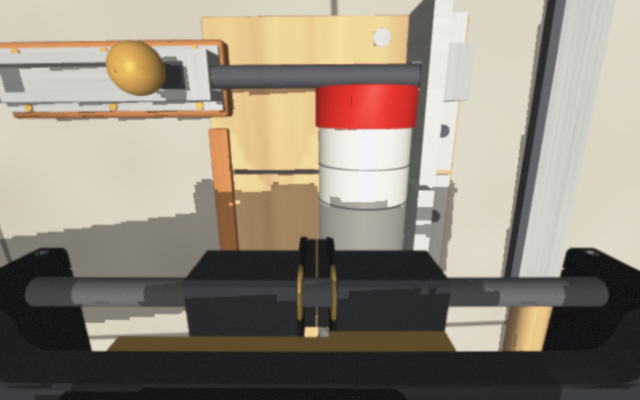

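View pics/kd.png

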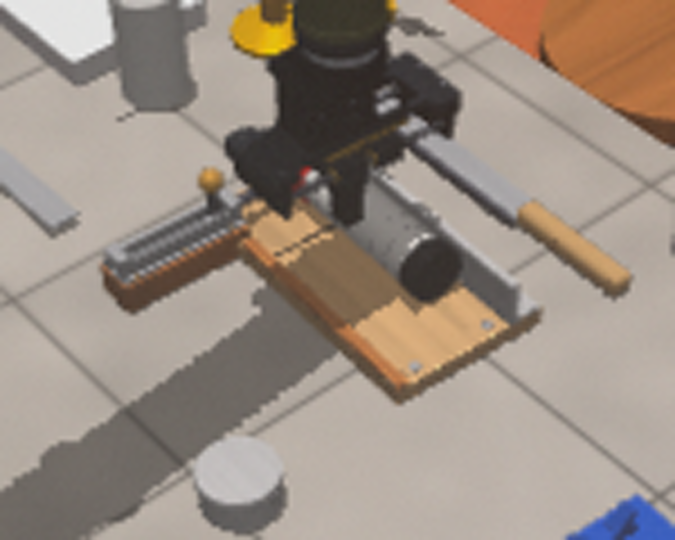

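View pics/ks.png

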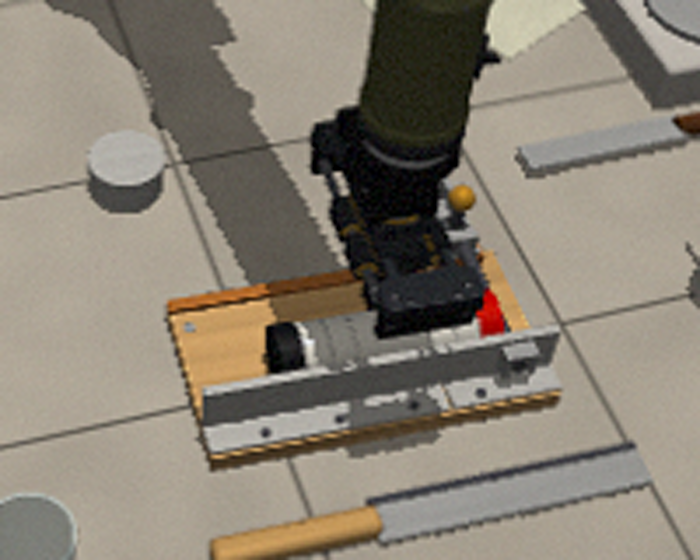

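Request:
servo_tool(rows=[1,0,0.4,0,1,2,0,0.8,0,1,2.5,0,1,0,1,2.5,0,1,0,1,2.5,0,1,0,1])

```text
time_s: 21.55
tool_pos: [0.6151, 0.1316, 0.072]
tool_rot: [-176.6, 89.2, -179.6]
force: [-22.0, -3.9, 26.4]
grip_width: 0.0009
```

```bash
python3 - <<'E'
from h import *
from scipy.optimize import least_squares
o=get_obs();print(o['time_s'],o['tool_pos'],o['force'])
for n in ['scene','side']:
    d=shot(n);W=cloud(d);f=d['frame']
    for (y0,y1,r,lab) in ((.041,.06,.027,'black'),(.065,.10,.025,'tube'),(.155,.195,.025,'tubeR'),(.201,.217,.027,'red')):
        m=(W[...,1]>y0)&(W[...,1]<y1)&(W[...,2]>.052)&(W[...,2]<.075)&(W[...,0]>.60)&(W[...,0]<.658)
        q=W[m]
        if len(q)<15: print(n,lab,len(q));continue
        s=least_squares(lambda p:np.hypot(q[:,0]-p[0]-.048*(q[:,1]-.2),q[:,2]-p[1])-r,[.64,.045],loss='huber',f_scale=.001);print(n,lab,len(q),s.x)
    for y0 in (-.01,.02,.2,.24):
        m=(abs(W[...,1]-y0)<.012)&(W[...,2]>.059)&(W[...,0]>.655)&(W[...,0]<.69);q=W[m];print(n,'fence top x ref y=.2',y0,len(q),np.median(q[:,0]-.048*(q[:,1]-.2)) if len(q) else 0)
E
python3 chk.py m
```

```text
21.55 [0.61506781 0.13164449 0.07200323] [-22.02175361  -3.87089227  26.40684465]
scene black 81 [0.6463602  0.04292755]
scene tube 134 [0.64589192 0.04286098]
scene tubeR 0
scene red 25 [0.64565518 0.04383335]
scene fence top x ref y=.2 -0.01 26 0.677889951353276
scene fence top x ref y=.2 0.02 26 0.678249443515938
scene fence top x ref y=.2 0.2 61 0.6655500494448132
scene fence top x ref y=.2 0.24 23 0.677263289955924
side black 50 [0.6464436  0.04405195]
side tube 76 [0.64652912 0.04450688]
side tubeR 17 [0.64802569 0.04841723]
side red 1
side fence top x ref y=.2 -0.01 11 0.6760127454586694
side fence top x ref y=.2 0.02 11 0.676227384792021
side fence top x ref y=.2 0.2 0 0
side fence top x ref y=.2 0.24 0 0
21.65 [0.61507164 0.13160619 0.07199891] [-22.70509293  -3.16788978  25.82387486] 0.00040322669078025956
red y 4325 [0.19959087 0.20993821 0.21980882] x [0.62014135 0.64285749 0.6686902 ]
cap axis x,z at y=.2 [0.645229   0.04399507]
tube axis x,z at y=.2, yaw [0.64516515 0.04414968] -2.453643519949092 9630
face x at y=.2 0.6720275228285334 yaw -2.6187377811737163 1170
```

Request:
servo_tool(rows=[0.5,0,0.6,0,1,1,0,1.2,0,1,1,0,1.6,0,1,1,0,1.6,0,1,1,0,1.6,0,1,1,0,1.6,0,1])

```text
time_s: 22.3
tool_pos: [0.6151, 0.1316, 0.0722]
tool_rot: [-174.4, 89.1, -177.3]
force: [-20.9, -3.6, 20.5]
grip_width: 0.0005
```

Request:
servo_tool(rows=[0,0,0,0,1,0,0,0,0,1,0,0,0,0,1,0,0,0,0,1,0,0,0,0,1])

```text
time_s: 22.72
tool_pos: [0.6151, 0.1316, 0.0722]
tool_rot: [-174.3, 89.1, -177.3]
force: [-20.9, -4.2, 21.1]
grip_width: 0.0003
```

```bash
python3 chk.py p; python3 - <<'E'
from h import *
d=shot('scene');cv2.imwrite('pics/final.png',d['frame'])
E
```

```text
22.7167 [0.61512406 0.13160348 0.07223579] [-20.85490987  -4.16592883  21.11672282] 0.00034659606813265605
red y 4306 [0.19965059 0.20993693 0.21974795] x [0.6201743  0.64294852 0.66882508]
cap axis x,z at y=.2 [0.64519595 0.04403515]
tube axis x,z at y=.2, yaw [0.64521577 0.04417839] -2.4942641771614165 9620
face x at y=.2 0.6720942698540314 yaw -2.7018777245499104 1154
```

View pics/final.png

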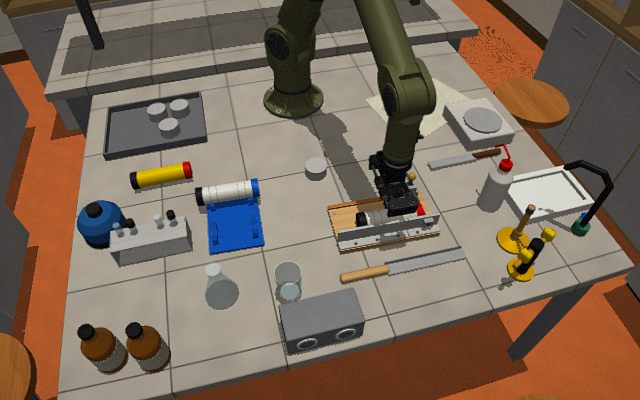

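The core is home at scene (375–425, 212) and pressed at 45°. The blue-capped core and everything else on the bench are where they were. The hold is steady, so I'm handing in.

```bash
python3 -c "
from cell import *
print(sign_off())"
```

```text
the job is handed in; nothing more can be done
None
```

The job is handed in at about 23 s, with the arm still pressing the core diagonally down and back.

- **Bolt:** I pushed it 55 mm until it hit a hard stop at 17 N. The camera then showed the rod entering the fence.
- **Core:** I took the white core with the red cap out of the rack and lowered it onto the bed. I slid the red cap against the rod until I felt about 4 N, then released it. I rolled it back to the fence with the closed fingers.
- **First push:** my first try at pushing the core back stuck at about 8 N, because the fingers grip the tube and stop it rolling. I backed off and rolled it with a rising push instead.
- **Final push:** the closed fingers press on the middle of the tube with about 21 N down, 21 N back and 4 N towards the bolt. It was steady over the last 0.4 s. I shifted the balance slightly towards the fence while still pressing.

**Last checks:**
- **Distance to the fence:** the core axis is 26.9 mm in front of the face; 27 mm is right.
- **Height above the bed:** about 26.5 mm; 27 mm is right, and the difference is within calibration.
- **Butted to the bolt:** the red cap stayed at the rod to within about 0.1 mm of where I first felt contact.
- **Flush along its length:** the red cap, tube and black cap line up with the fence to within 1 mm. The core measured -2.5° and the fence -2.6 to -2.7°, which is within measurement noise.
- **Rest of the bench:** the last scene picture shows the other core and everything else in place.

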